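# Clear the press bed with the scraper that fits it

## Task

Take the one scraper block that just fits between the side flanges of the press bed, set it down between them behind the chips, and with its edge kept down on the bed sweep all the chips out of the bed's open mouth into the pan. Then stand the scraper back on the bench where you took it from and let go. Use only the scraper on the chips, not the fingers, and leave the press lever, the other two scrapers and the other things alone.

Things in the scene. Friction and masses are not known exactly. Their poses are not given: they have to be found in the camera images.
- press: The lever press, fixed to the bench: iron channel bed with a chip pan under its open end (mouth, -y) and, at its other end, two uprights 52 mm wide over all (x), from y = 210 to 280 mm, up to 250 mm above the bench, that carry the lever. Origin: at bench height, 50 mm straight under point bed; axes as the bed.
- bed (a point): Point on the flat bed surface, on its centre line, 50 mm above the bench. x across the bed, y along it from the mouth towards the uprights, z up. The bed is 124 mm wide inside, between two side flanges (6 mm thick, rising 16 mm above it). Mouth at y = -140 mm; chips lie between y = -120 and +50 mm; bare from there to the uprights at y = 210 mm.
- mouth (a point): Centre of the bed's open end edge, on the bed surface; same axes as the bed. There is no wall there: what is pushed over this edge falls into the pan.
- pan (a point): Centre of the floor of the sheet-steel chip pan fixed under the mouth; same axes as the bed. Inside 154 mm (x) by 119 mm (y), rim 35 mm above its floor and 12 mm below the bed surface; it reaches 10 mm under the bed and 115 mm beyond the mouth.
- lever (a joint): Long iron lever of the press (750 mm), hinged 215 mm above the bench between the uprights, thrown up and leaning back away from the bed at 0; grows (rad) as it is pulled down over the bed. It rests there by its own weight. Leave it.
- scraper_narrow: Scraper block, 80 mm wide along its x: one of three alike but for width, in any of three places on the bench, upright on its sole. Foot 80 x 40 mm (y), 34 mm high, steel-shod, flat-faced on both long sides: either can push. Above it, centred, a wooden grip 60 mm long (x), 26 mm thick (y), 34 to 90 mm above the sole. 220 g, give or take 30 %. Origin: centre of the sole; z up.
- scraper_middle: Scraper block, 116 mm wide along its x: one of three alike but for width, in any of three places on the bench, upright on its sole. Foot 116 x 40 mm (y), 34 mm high, steel-shod, flat-faced on both long sides: either can push. Above it, centred, a wooden grip 87 mm long (x), 26 mm thick (y), 34 to 90 mm above the sole. 310 g, give or take 30 %. Origin: centre of the sole; z up.
- scraper_wide: Scraper block, 150 mm wide along its x: one of three alike but for width, in any of three places on the bench, upright on its sole. Foot 150 x 40 mm (y), 34 mm high, steel-shod, flat-faced on both long sides: either can push. Above it, centred, a wooden grip 112 mm long (x), 26 mm thick (y), 34 to 90 mm above the sole. 400 g, give or take 30 %. Origin: centre of the sole; z up.
- chip0: Loose chip lying on the press bed: rust-brown steel shard of a cracked bearing race, slightly bent, about 33 mm long, 16 mm wide, 9 mm thick. Origin: centre of its underside as it starts, flat on the bed.
- chip1: Loose chip lying on the press bed: rust-brown steel shard of a cracked bearing race, slightly bent, about 38 mm long, 16 mm wide, 9 mm thick. Origin: centre of its underside as it starts, flat on the bed.
- chip2: Loose chip lying on the press bed: rust-brown steel shard of a cracked bearing race, slightly bent, about 35 mm long, 16 mm wide, 9 mm thick. Origin: centre of its underside as it starts, flat on the bed.
- chip3: Loose chip lying on the press bed: rust-brown steel shard of a cracked bearing race, slightly bent, about 40 mm long, 16 mm wide, 9 mm thick. Origin: centre of its underside as it starts, flat on the bed.
- chip4: Loose chip lying on the press bed: rust-brown steel shard of a cracked bearing race, slightly bent, about 34 mm long, 16 mm wide, 9 mm thick. Origin: centre of its underside as it starts, flat on the bed.
- chip5: Loose chip lying on the press bed: rust-brown steel shard of a cracked bearing race, slightly bent, about 37 mm long, 16 mm wide, 9 mm thick. Origin: centre of its underside as it starts, flat on the bed.
- cup: Bystander: steel bottom bracket cup, 48 mm across, 20 mm high. Origin: centre of underside.
- bell: Bystander: dented chrome bicycle bell, 62 mm across, 44 mm high, dome up. Origin: centre of underside.
- grip: Bystander: yellow rubber handlebar grip lying on the bench, 126 mm long (y), 36 mm thick. Origin: centre of underside.
- reflector: Bystander: black plastic reflector housing standing on the bench, 30 x 66 x 50 mm. Origin: centre of underside.

How it is judged:
On the way, in this order (a step that is already met when the one before it is completed fails the run):
1. the 116 mm scraper stands square between the flanges with its sole within 5 mm of the bed, behind the chips (its centre 70 mm or more from the bed point towards the uprights) (x of scraper_middle in the frame of bed between -0.008 and 0.008 m and z of scraper_middle in the frame of bed between -0.004 and 0.005 m and angle between the x axis of scraper_middle and the x axis of bed, either way round below 0.15 rad and angle between scraper_middle's own z axis and vertical below 0.12 rad and y of scraper_middle in the frame of bed above 0.07 m), for 0.1 s.
2. that scraper, its sole still within 5 mm of the bed, has been swept to the mouth (its centre within 40 mm of the mouth's edge) (x of scraper_middle in the frame of bed between -0.008 and 0.008 m and z of scraper_middle in the frame of bed between -0.004 and 0.005 m and angle between the x axis of scraper_middle and the x axis of bed, either way round below 0.15 rad and angle between scraper_middle's own z axis and vertical below 0.12 rad and y of scraper_middle in the frame of mouth between -0.04 and 0.04 m).
At the end, for the whole second after the job is handed in: All six chips lie in the pan (inside its walls, below its rim); the 116 mm scraper stands upright (within 0.1 rad) on the bench within 50 mm of where it was at the start, at rest and released (x of chip0 in the frame of pan between -0.08 and 0.08 m and y of chip0 in the frame of pan between -0.0625 and 0.0625 m and z of each of chip0, chip1, chip2, chip3, chip4, chip5 in the frame of pan below 0.032 m and x of chip1 in the frame of pan between -0.08 and 0.08 m and y of chip1 in the frame of pan between -0.0625 and 0.0625 m and x of chip2 in the frame of pan between -0.08 and 0.08 m and y of chip2 in the frame of pan between -0.0625 and 0.0625 m and x of chip3 in the frame of pan between -0.08 and 0.08 m and y of chip3 in the frame of pan between -0.0625 and 0.0625 m and x of chip4 in the frame of pan between -0.08 and 0.08 m and y of chip4 in the frame of pan between -0.0625 and 0.0625 m and x of chip5 in the frame of pan between -0.08 and 0.08 m and y of chip5 in the frame of pan between -0.0625 and 0.0625 m and distance of scraper_middle from where it was at the start of the episode below 0.05 m and angle between scraper_middle's own z axis and vertical below 0.1 rad and height (world z) of scraper_middle below 0.006 m and linear speed of scraper_middle below 0.02 m/s and contact force between scraper_middle and the fingers below 0.1 N); the robot touches nothing.
It fails at once if a finger pushes a chip (over 0.5 N) (contact force between the fingers and chip0 above 0.5 N or contact force between the fingers and chip1 above 0.5 N or contact force between the fingers and chip2 above 0.5 N or contact force between the fingers and chip3 above 0.5 N or contact force between the fingers and chip4 above 0.5 N or contact force between the fingers and chip5 above 0.5 N).
It fails at once if another scraper is moved more than 25 mm (distance of any of scraper_narrow, scraper_wide from where it was at the start of the episode above 0.025 m).
It fails at once if the press lever is swung more than 0.1 rad (value of joint lever above 0.1 rad).
It fails at once if the cup, bell, grip or reflector housing is moved more than 25 mm (distance of any of cup, bell, grip, reflector from where it was at the start of the episode above 0.025 m).
It also fails if it takes over 54 s, if anything falls off the work surface, if the arm or the gripper's body presses on something with over 40 N, if the wrist force passes 120 N, or if a joint passes its speed limit or range.

## Robot

A 6-joint arm with a two-finger parallel gripper is mounted at the origin on the work surface. World frame = base frame: x ahead of the robot, y to its left, z up, the work surface at z = 0. Lengths are in m, angles in rad, forces in N, time in s.
With the tool pointing down it reaches from about 0.35 to 0.775 m from the base axis. Payload 7.3 kg.
Tool frame: the origin (TCP) lies on the centre line of the jaws, within the pads' length; the fingertips stand robot.tcp_to_tips ahead of it and the grasp point (between the pads) lies 11 mm behind it (robot.tcp_to_tips is the distance from the TCP to the fingertips, in m); z points along the fingers, y is the direction in which the jaws open and shut (so a half turn about z gives the same grasp; the last joint's range is limited). The gripper opens to 92 mm and grips with 3 to 60 N. Pads are 19 mm wide; open, the fingers measure 130 mm over their backs; the gripper's body (75 mm by 190 mm) begins 47 mm behind the grasp point.
Start: joints at [-1.32, 0.342, 1.524, -0, 1.275, -0.146], TCP at [0.203, -0.484, 0.235] pointing down, gripper open.
Joint ranges: [-2.53, 2.53], [-0.77, 2.02], [0.04, 2.7], [-1, 4.14], [0.28, 2.66], [-3.11, 3.11]. Speed limits (rad/s): [2.57, 2.57, 3.14, 3.14, 3.14, 3.14].

## Interface

Orientations are given as a unit quaternion [w, x, y, z].
In Python, from workcell import robot, read_camera gives the robot as it stands.
- The arm moves only by the tool arm_command, never from a script. Its argument "plan" is a list that holds one entry, the list of rows, each a list of 7 numbers: the shift along the tool's x, y, z as a fraction of full scale, then the turn, a rotation vector about the tool's x, y, z as a fraction of full scale, then the gripper's target within -1 to 1 (shut at 1, half-way at 0, fully open at -1). In form: [[[dx, dy, dz, wx, wy, wz, claw], ...]]. A call has 1 to 12 rows; each row is the pose to reach, as a shift and turn from the pose commanded when the call began, along the tool's axes at that moment; what a row does not reach only later rows make up. Full scale, the value 1, is 100 cm for a shift and 45 degrees for a turn. A row lasts 1/10 s, in which the tool goes at most 50 mm and 8.59 degrees, less where a joint would pass 70% of its speed; a pose out of reach is approached as far as the arm can. A call with a number of a shift or a turn outside -1 to 1 is refused whole. A call with a gripper value outside its range is refused whole. The fingers move at their own pace and stop on an object; "squeeze" is the grip in N (left out, the last holds). Time passes only in rows, so rows that repeat a pose let the fingers close. It gives the time, the measured TCP pose, the force and the opening at its end, in the units of the state.
- robot.read_state(): the state, without advancing time (a new reading comes with each control period).
- read_camera(name): name is "scene" or "top"; returns a dict with "image" (384x512x3 uint8, blue, green, red), "camera_matrix" (3x3 intrinsics, pixels), "position" and "orientation" of the camera in the world. Camera axes: x right, y down, z forward; pixel columns grow to the right and rows downward; lengths in m; the calibration is good to about 2 mm. A picture is of the moment at which its call begins. There is no depth.
- robot.close_job(): hands the job in, once; it reports no verdict.
The state is a dict: "clock": time; "q": joint angles; "joint_vel": joint speeds; "joint_efforts": joint torques, N m; "eef_pos": TCP position; "orientation": TCP orientation; "force": force on the tool from outside, world axes, zero at the start; "torque": the same for the moment, N m; "width": opening from 0.0 (shut) to 1.0 (fully open).
Only numpy, scipy, OpenCV 4.12 (cv2) and the standard library are available. Lean on these libraries where they do the work, as an engineer would, in place of code of your own. Each camera call takes 0.05 s, during which the arm holds its last target. There are 200 camera calls.

## Working session

There is one attempt and no reset: what is moved stays moved. The work goes in short steps, Python scripts to look and compute and a tool call to move; the robot and the scene stay as the last step left them, time stands still between calls to the robot, and variables do not carry over. Pictures are saved under pics/ and viewed, about 8 in all and at most 12, crops included, and the job is handed in when it is done.

Besides the shell and the picture viewer there is one more tool, called after ">>>" by a JSON object that holds its "method" and its "body", one argument or row to a line. arm_command: Moves the arm, as the interface text tells. Shift numbers are shares of 100 cm and turn numbers shares of 45 degrees, none past 1 either way. Its arguments: {"type":"object","properties":{"plan":{"type":"array"},"squeeze":{"type":"number"}},"required":["plan"]}

```bash
ls; mkdir -p pics; cat > h.py <<'E'
import numpy as np, cv2
from scipy.spatial.transform import Rotation as R
from workcell import robot, read_camera
def rot(q): return R.from_quat([q[1],q[2],q[3],q[0]])
def shot(n,fn):
    c=read_camera(n); cv2.imwrite('pics/'+fn,c['image']); np.savez('pics/'+fn[:-4],**{k:np.array(v) for k,v in c.items()}); return c
def load(fn): return dict(np.load('pics/'+fn+'.npz'))
def ray(c,u,v):
    d=np.linalg.inv(c['camera_matrix'])@np.array([u,v,1.]); return np.array(c['position']),rot(c['orientation']).apply(d)
def onz(c,u,v,z):
    p,d=ray(c,u,v); return p+d*(z-p[2])/d[2]
def tri(c1,a,c2,b):
    p,d=ray(c1,*a); q,e=ray(c2,*b); M=np.stack([d,-e],1); s=np.linalg.lstsq(M,q-p,rcond=None)[0]
    x,y=p+d*s[0],q+e*s[1]; return (x+y)/2,np.linalg.norm(x-y)
def proj(c,X):
    x=rot(c['orientation']).inv().apply(np.array(X)-c['position'])@c['camera_matrix'].T; return x[...,:2]/x[...,2:]
E
python3 - <<'E'
from h import *
for n in('top','scene'):
    c=shot(n,n+'0.png'); print(n,c['position'],rot(c['orientation']).as_matrix().round(3).tolist(),c['camera_matrix'].tolist() if hasattr(c['camera_matrix'],'tolist') else c['camera_matrix'])
print(robot.read_state(),robot.tcp_to_tips)
E
```

```text
pics
top [0.42841654 0.03397188 1.52751863] [[0.019, -0.992, 0.128], [-1.0, -0.021, -0.017], [0.019, -0.127, -0.992]] [[436.59626651744975, 0.0, 251.07988143749415], [0.0, 436.59626651744975, 185.56078831250935], [0.0, 0.0, 1.0]]
scene [1.21521185 0.18158238 1.12376819] [[-0.227, 0.819, -0.527], [0.974, 0.188, -0.128], [-0.006, -0.543, -0.84]] [[433.34701301954846, 0.0, 258.11954269473836], [0.0, 433.34701301954846, 185.95408521601362], [0.0, 0.0, 1.0]]
{'clock': 0.1, 'q': array([-1.31998020e+00,  3.42632437e-01,  1.52487581e+00, -3.79372571e-05,
        1.27536417e+00, -1.45975927e-01]), 'joint_vel': array([-0.00081864, -0.00159629, -0.00331622, -0.00083844, -0.00053333,
        0.00041384]), 'joint_efforts': array([ 1.39038126e-03, -4.32003307e+01, -2.44694817e+01,  7.19160866e-02,
        5.26016636e-02, -4.74628132e-05]), 'eef_pos': array([ 0.20283318, -0.48388567,  0.23414108]), 'orientation': array([-6.38051446e-04,  9.80382686e-01,  1.97102459e-01, -5.16456471e-05]), 'force': array([-0.06652559, -0.78837942,  0.30827406]), 'torque': array([ 0.05894413,  0.00276001, -0.00979368]), 'width': 1.0038936598217822} 0.008
```

View pics/top0.png

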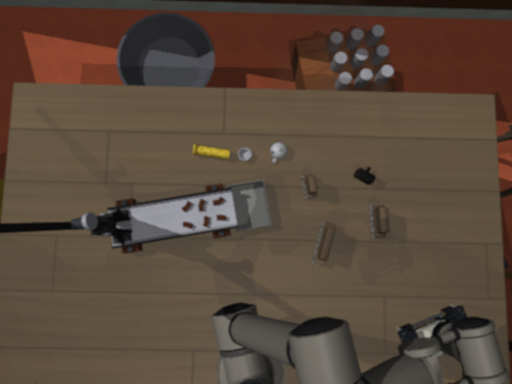

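View pics/scene0.png

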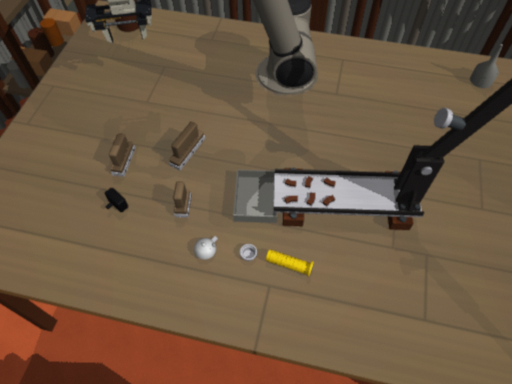

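The top view shows the narrow scraper at (310,186), the middle at (379,221), the wide at (323,243), the bed from about (115,225) to (237,208) and the pan at (255,205). In the scene view the middle one is at (121,153). Next I'll zoom in on each.

```bash
python3 - <<'E'
import cv2,numpy as np
t=cv2.imread('pics/top0.png');s=cv2.imread('pics/scene0.png')
def crop(i,x,y,w,h,f,W,H):
    o=cv2.resize(i[y:y+h,x:x+w],None,fx=f,fy=f,interpolation=cv2.INTER_CUBIC)
    for k in range(0,w,10): cv2.line(o,(int((k+.5)*f),0),(int((k+.5)*f),4 if (x+k)%50 else 12),(0,255,255),1)
    for k in range(0,h,10): cv2.line(o,(0,int((k+.5)*f)),(4 if (y+k)%50 else 12,int((k+.5)*f)),(0,255,255),1)
    return np.clip(o.astype(float)*1.4,0,255).astype(np.uint8)
a=crop(t,360,195,40,50,6,0,0); b=crop(s,100,125,45,55,6,0,0)
c=crop(t,100,175,180,80,4.4,0,0)
out=np.zeros((600,800,3),np.uint8)
out[:a.shape[0]-60,:a.shape[1]]=a[:-60]; 
out[:240,0:240]=a[:240]; out[:240,260:530]=b[30:270]
d=crop(s,165,110,50,80,3,0,0); out[:240,560:710]=d
out[245:245+352,:792]=c
cv2.imwrite('pics/z1.png',out)
e=crop(s,220,150,215,90,3.7,0,0); cv2.imwrite('pics/z2.png',e)
E
```

```text
(no output)
```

View pics/z1.png

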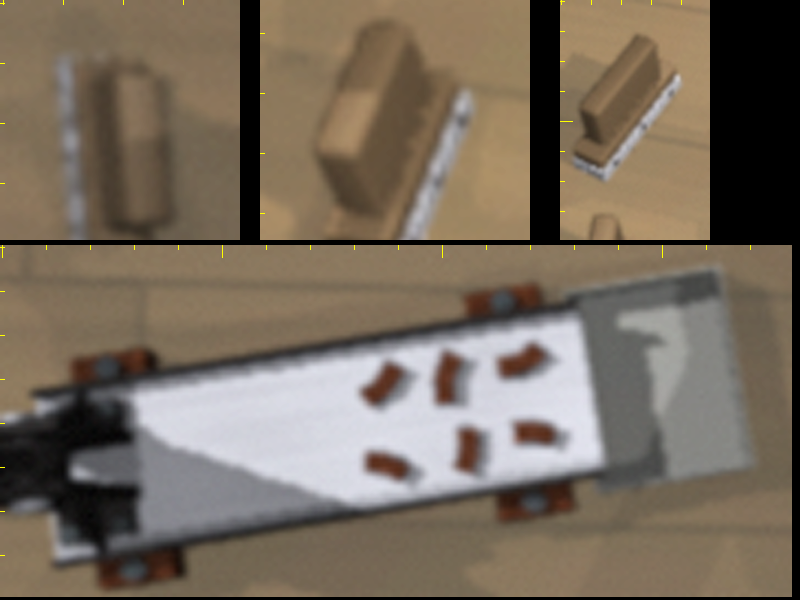

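View pics/z2.png

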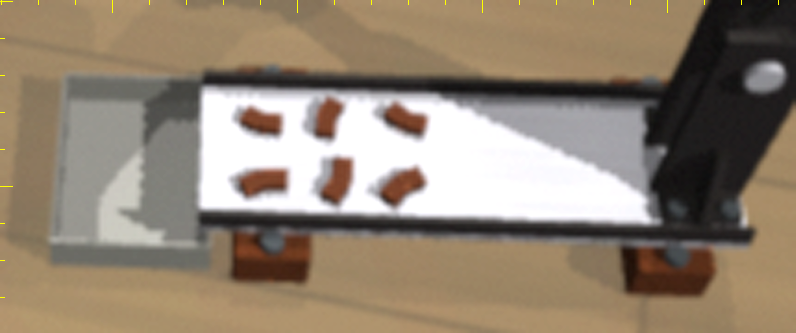

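```bash
python3 - <<'E'
from h import *
t=load('top0');s=load('scene0')
g=cv2.cvtColor(t['image'],cv2.COLOR_BGR2GRAY).astype(float)
def sub(p,i):
    a,b,c=p[i-1],p[i],p[i+1]; return i+.5*(a-c)/(a-2*b+c)
up=[];lo=[]
for u in range(145,228,2):
    # predicted edges from crop
    vu=175+(390-245+(u-130.)*4.4*(-80/450.))/4.4-.5; vl=vu+35.5
    d=np.abs(np.gradient(cv2.GaussianBlur(g[:,u],(1,3),0).ravel()))
    gr=np.gradient(g[:,u]); 
    a=int(vu)-5; i=a+np.argmax(gr[a:a+11]); b=int(vl)-5; j=b+np.argmin(gr[b:b+11])
    up.append((u,sub(gr,i)));lo.append((u,sub(gr,j)))
def fit(P):
    P=np.array(P); k=np.ones(len(P),bool)
    for _ in range(4):
        c=np.polyfit(P[k,0],P[k,1],1); r=P[:,1]-np.polyval(c,P[:,0]); k=abs(r)<max(.4,2*r[k].std())
    return c,r[k].std(),k.sum()
for z in (.05,.066):
    L=[]
    for P in(up,lo):
        c,e,n=fit(P); A=[onz(t,u,np.polyval(c,u),z) for u in(145,228)]; L.append(A); print(z,c,e,n,np.round(A,4).tolist())
    d=(L[0][1]-L[0][0])[:2]; d/=np.linalg.norm(d); d2=(L[1][1]-L[1][0])[:2];d2/=np.linalg.norm(d2)
    n=np.array([-d[1],d[0]]); print('dirs',np.degrees(np.arctan2(*d[::-1])),np.degrees(np.arctan2(*d2[::-1])),'width',[(L[0][k]-L[1][k])[:2]@n for k in(0,1)])
# mouth edge
M=[]
for v in range(195,222,2):
    u0=231.3+(v-189.7)*.16; a=int(u0)-4; gr=np.gradient(g[v]); i=a+np.argmin(gr[a:a+9]); M.append((v,sub(gr,i)))
c,e,n=fit(M); print('mouth',c,e,n,[onz(t,np.polyval(c,v),v,.05).round(4).tolist() for v in(190,208,225)])
print('corner tri',tri(t,(237,225.2),s,(273.6,173.3)))
# scraper shoe
for nm,c,(x0,y0,w,h) in(('top',t,(362,198,35,45)),('scene',s,(105,125,40,52))):
    im=c['image'][y0:y0+h,x0:x0+w]; sat=cv2.cvtColor(im,cv2.COLOR_BGR2HSV)
    m=((sat[...,1]<70)&(sat[...,2]>110)).astype(np.uint8); p=cv2.findNonZero(m)
    print(nm,len(p),cv2.minAreaRect(p+np.array([x0,y0])))
    cv2.imwrite('pics/z3%s.png'%nm,cv2.resize(im,None,fx=11,fy=11,interpolation=cv2.INTER_CUBIC))
a=cv2.imread('pics/z3top.png');b=cv2.imread('pics/z3scene.png');o=np.zeros((572,835,3),np.uint8);o[:495,:385]=a;o[:,395:]=b
o=np.clip(o*1.5,0,255).astype(np.uint8)[:, :800];cv2.imwrite('pics/z3.png',o)
E
```

```text
0.05 [-1.67458434e-01  2.28988689e+02] 0.477221587200773 42 [[0.5458, 0.3664, 0.05], [0.599, 0.0876, 0.05]]
0.05 [-1.58156695e-01  2.62856628e+02] 0.13940793560896342 37 [[0.4278, 0.3605, 0.05], [0.477, 0.0844, 0.05]]
dirs -79.18820686580867 -79.89353841688701 width [np.float64(0.11696414029943743), np.float64(0.1204163898105487)]
0.066 [-1.67458434e-01  2.28988689e+02] 0.477221587200773 42 [[0.5445, 0.3628, 0.066], [0.5972, 0.087, 0.066]]
0.066 [-1.58156695e-01  2.62856628e+02] 0.13940793560896342 37 [[0.4278, 0.357, 0.066], [0.4765, 0.0839, 0.066]]
dirs -79.18820686580865 -79.89353841688701 width [np.float64(0.1156975395226396), np.float64(0.11911240473886123)]
mouth [1.68207470e-01 1.99170835e+02] 0.046332347332252624 14 [[0.602, 0.077, 0.05], [0.5408, 0.0652, 0.05], [0.4837, 0.0542, 0.05]]
corner tri (array([0.48331496, 0.05333215, 0.04571056]), np.float64(0.0019590582927329265))Traceback (most recent call last):
  File "<stdin>", line 35, in <module>
TypeError: object of type 'NoneType' has no len()
```

```bash
python3 - <<'E'
from h import *
t=load('top0');s=load('scene0')
a=t['image'][198:243,362:397];b=s['image'][125:177,103:139]
f=11;a,b=[cv2.resize(i,None,fx=f,fy=f,interpolation=cv2.INTER_CUBIC) for i in(a,b)]
o=np.zeros((572,792,3),np.uint8);o[:495,:385]=a;o[:,396:]=b
cv2.imwrite('pics/z3.png',np.clip(o*1.5,0,255).astype(np.uint8))
E
```

```text
(no output)
```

View pics/z3.png

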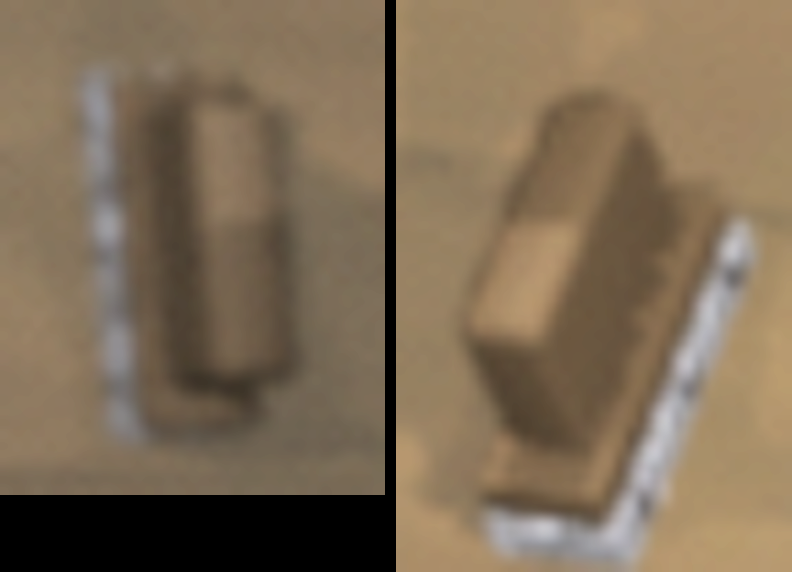

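```bash
python3 - <<'E'
from h import *
t=load('top0');s=load('scene0')
T=lambda x,y:(362+x/11-.5,198+y/11-.5); S=lambda x,y:(103+(x-396)/11-.5,125+y/11-.5)
for n,a,b in(('+x+y',T(82,70),S(632,560)),('-x+y',T(108,440),S(757,240)),('grip',T(243,238),S(552,222))): print(n,*tri(t,a,s,b))
A=onz(t,*T(82,70),0);B=onz(t,*T(108,440),0);d=(A-B)[:2];L=np.linalg.norm(d);d/=L;n=np.array([-d[1],d[0]])
print('top base',A,B,L,np.degrees(np.arctan2(d[1],d[0])),'centre',(A+B)[:2]/2-n*.02)
A=onz(s,*S(632,560),0);B=onz(s,*S(757,240),0);d=(A-B)[:2];L=np.linalg.norm(d);d/=L;n=np.array([-d[1],d[0]])
print('scene base',A,B,L,np.degrees(np.arctan2(d[1],d[0])),'centre',(A+B)[:2]/2-n*.02)
print('griptop',onz(t,*T(243,238),.09),onz(s,*S(552,222),.09))
print(rot(robot.read_state()['orientation']).as_matrix().round(3))
for nm,(u,v) in(('narrow',(310,186)),('wide',(323,243))): print(nm,onz(t,u,v,.05))
E
```

```text
+x+y [ 0.56858079 -0.40692421  0.00558338] 8.570584025186344e-05
-x+y [ 0.45168829 -0.41485897  0.00468264] 0.002517500236803808
grip [ 0.51157074 -0.43277371  0.08231055] 2.5540666064332743e-05
top base [ 0.56908015 -0.40849926  0.        ] [ 0.45135884 -0.41498944  0.        ] 0.11790007307563803 3.1556235840304647 centre [ 0.51132046 -0.43171402]
scene base [ 0.56535848 -0.40990822  0.        ] [ 0.44865511 -0.41868837  0.        ] 0.11703318190630596 4.302529523185255 centre [ 0.50850725 -0.43424193]
griptop [ 0.51113267 -0.43030294  0.09      ] [ 0.51676448 -0.42822407  0.09      ]
[[ 0.922  0.386 -0.   ]
 [ 0.386 -0.922  0.001]
 [ 0.    -0.001 -1.   ]]
narrow [ 0.62156364 -0.192227    0.05      ]
wide [ 0.42904095 -0.23648519  0.05      ]
```

The 117 mm width confirms this is the middle scraper, centred near (0.511, -0.432) with a yaw of about 3.7°. I'll move above it.

>>> {"method": "arm_command", "body": {
  "plan": [
    [[0.15,0.035,0,0,0,0.2,-1],[0.304,0.071,0,0,0,0.424,-1],[0.304,0.071,0,0,0,0.424,-1],[0.304,0.071,0,0,0,0.424,-1],[0.304,0.071,0,0,0,0.424,-1],[0.304,0.071,0,0,0,0.424,-1],[0.304,0.071,0.05,0,0,0.424,-1],[0.304,0.071,0.1,0,0,0.424,-1],[0.304,0.071,0.12,0,0,0.424,-1],[0.304,0.071,0.12,0,0,0.424,-1]]
  ],
  "squeeze": 40
}}

```text
clock: 1.1
eef_pos: [0.5089, -0.4298, 0.1093]
orientation: [-0.004, 0.999, 0.032, -0.003]
force: [-0.1, -0.1, 0.3]
width: 1.002
```

>>> {"method": "arm_command", "body": {
  "plan": [
    [[0,0,0.04,0,0,0,-1],[0,0,0.062,0,0,0,-1],[0,0,0.062,0,0,0,-1],[0,0,0.062,0,0,0,1],[0,0,0.062,0,0,0,1],[0,0,0.062,0,0,0,1],[0,0,0.062,0,0,0,1],[0,0,0.062,0,0,0,1],[0,0,0.062,0,0,0,1],[0,0,0.062,0,0,0,1]]
  ]
}}

```text
clock: 2.1
eef_pos: [0.5107, -0.4322, 0.0528]
orientation: [0.0, 0.999, 0.032, 0.0]
force: [0.4, 0.9, 0.0]
width: 0.438
```

```bash
python3 - <<'E'
from h import *
s=robot.read_state(); print(s['clock'],s['eef_pos'],rot(s['orientation']).as_matrix().round(3).tolist(),s['force'],s['width'],s['q'])
E
```

```text
2.1 [ 0.51073378 -0.43219906  0.05280298] [[0.998, 0.064, 0.0], [0.064, -0.998, -0.0], [0.0, 0.0, -1.0]] [0.44702086 0.91222533 0.01358586] 0.43782039956724245 [-8.16729706e-01  7.73073865e-01  1.29624333e+00 -2.86504498e-05
  1.07220444e+00  6.90267201e-01]
```

>>> {"method": "arm_command", "body": {
  "plan": [
    [[0,0,0,0,0,0,1],[0,0,0,0,0,0,1],[0,0,0,0,0,0,1],[0,0,0,0,0,0,1],[0,0,-0.02,0,0,0,1],[0,0,-0.06,0,0,0,1],[0,0,-0.1,0,0,0,1],[0,0,-0.147,0,0,0,1],[0,0,-0.147,0,0,0,1]]
  ]
}}

```text
clock: 3.0
eef_pos: [0.513, -0.4346, 0.2076]
orientation: [0.005, 0.999, 0.032, 0.005]
force: [0.7, -0.5, -2.4]
width: 0.282
```

```bash
python3 - <<'E'
from h import *
s=robot.read_state(); print(s['clock'],s['eef_pos'],rot(s['orientation']).as_matrix().round(3).tolist(),s['force'],s['width'],s['q'])
M=rot(s['orientation']).as_matrix()
print(M.T@(np.array([.50,.2915,.2])-[.511,-.432,.2]))
E
```

```text
3.0 [ 0.51297335 -0.4345554   0.20763882] [[0.998, 0.064, 0.009], [0.064, -0.998, -0.01], [0.009, 0.011, -1.0]] [ 0.72661951 -0.51457555 -2.40899659] 0.2819439371342488 [-8.16668142e-01  6.30957795e-01  1.12049250e+00 -9.74640953e-05
  1.37640882e+00  6.90332362e-01]
[ 0.03519253 -0.72268949 -0.007392  ]
```

>>> {"method": "arm_command", "body": {
  "plan": [
    [[0.002,-0.03,0,0,0,0,1],[0.004,-0.07,0,0,0,-0.02,1],[0.006,-0.11,0,0,0,-0.03,1],[0.008,-0.15,0,0,0,-0.04,1],[0.01,-0.19,0,0,0,-0.05,1],[0.012,-0.23,0,0,0,-0.06,1],[0.014,-0.27,0,0,0,-0.07,1],[0.016,-0.31,0,0,0,-0.08,1],[0.018,-0.35,0,0,0,-0.09,1],[0.02,-0.39,0,0,0,-0.1,1],[0.02,-0.42,0,0,0,-0.11,1],[0.02,-0.44,0,0,0,-0.12,1]]
  ]
}}

```text
clock: 4.2
eef_pos: [0.5018, 0.0104, 0.199]
orientation: [-0.0, 0.997, 0.08, -0.001]
force: [-0.6, -0.7, -2.2]
width: 0.278
```

>>> {"method": "arm_command", "body": {
  "plan": [
    [[0.002,-0.03,0,0,0,0,1],[0.004,-0.07,0,0,0,0,1],[0.006,-0.11,0,0,0,-0.01,1],[0.008,-0.15,0,0,0,-0.01,1],[0.008,-0.19,0,0,0,-0.02,1],[0.008,-0.23,0,0,0,-0.02,1],[0.008,-0.26,0,0,0,-0.031,1],[0.008,-0.27,0,0,0,-0.031,1],[0.008,-0.27,0,0,0,-0.031,1],[0.008,-0.27,0,0,0,-0.031,1],[0.008,-0.27,0,0,0,-0.031,1]]
  ]
}}

```text
clock: 5.3
eef_pos: [0.4684, 0.2747, 0.1995]
orientation: [0.0, 0.996, 0.09, -0.0]
force: [-0.6, 0.5, -2.1]
width: 0.283
```

```bash
python3 - <<'E'
from h import *
s=robot.read_state(); print(s['clock'],s['eef_pos'],rot(s['orientation']).as_matrix().round(3).tolist(),s['force'],s['width'])
t=shot('top','top1.png');c=shot('scene','scene1.png')
p=s['eef_pos'];
P=proj(t,p-[0,0,.04]);Q=proj(c,p-[0,0,.04]); print(P,Q)
o=np.zeros((600,800,3),np.uint8)
for k,(im,(u,v)) in enumerate(((t['image'],P),(c['image'],Q))):
    x=int(u)-28;y=int(v)-42; print(x,y); z=cv2.resize(im[y:y+84,x:x+56],None,fx=7,fy=7,interpolation=cv2.INTER_CUBIC)
    o[:588,k*400:k*400+392]=z
cv2.imwrite('pics/z4.png',np.clip(o*1.4,0,255).astype(np.uint8))
E
```

```text
5.3 [0.46839431 0.2746783  0.19951498] [[0.984, 0.18, -0.0], [0.18, -0.984, -0.001], [-0.0, 0.001, -1.0]] [-0.59113826  0.4737886  -2.12963616] 0.282646479907384
[165.5406996  227.17290236] [354.82895687 160.28793554]
137 185
326 118
```

View pics/z4.png

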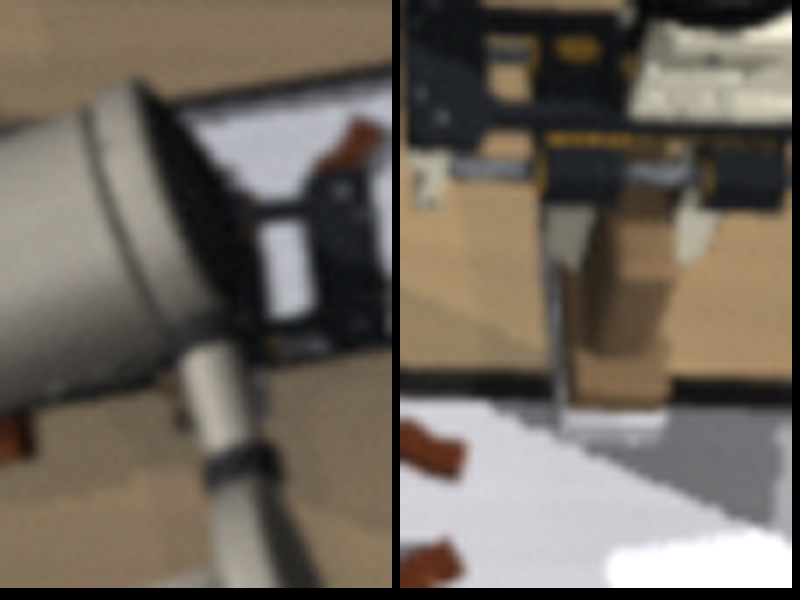

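```bash
python3 - <<'E'
from h import *
s=load('scene1'); p=np.array([.46839,.27468]); ex=np.array([.984,.18]);ey=np.array([-.18,.984])
S=lambda x,y:(326+(x-400)/7-.5,118+y/7-.5)
for n,a,z in(('botR',S(665,438),.1465),('botL',S(562,432),.1465),('topR',S(667,405),.1805),('topL',S(568,403),.1805),('gripbotR',S(658,357),.1805),('gripbotL',S(585,350),.1805)):
    q=onz(s,*a,z)[:2]-p; print(n,q@ex,q@ey)
g=lambda q:R.from_matrix([[.984,.18,0],[.18,-.984,0],[0,0,-1]]).inv().apply(q)
print(g([.50-.4684,.2915-.2747,0]))
E
```

```text
botR 0.055826554011036235 0.021251842325563527
botL 0.05478956833657507 -0.018274333654263272
topR 0.06387509298067522 0.014636639338688326
topL 0.06460589954738276 -0.02240239399711316
gripbotR 0.04188075009828577 0.013071085892277172
gripbotL 0.03983491345507355 -0.01434632206831877
[ 0.03410721 -0.01083965  0.        ]
```

>>> {"method": "arm_command", "body": {
  "plan": [
    [[0.02,-0.005,0,0,0,0,1],[0.035,-0.011,0.01,0,0,0,1],[0.035,-0.011,0.04,0,0,0,1],[0.035,-0.011,0.07,0,0,0,1],[0.035,-0.011,0.07,0,0,0,1],[0.035,-0.011,0.07,0,0,0,1],[0.035,-0.011,0.07,0,0,0,1]]
  ]
}}

```text
clock: 6.1
eef_pos: [0.5017, 0.2933, 0.1316]
orientation: [-0.0, 0.996, 0.091, 0.002]
force: [-0.2, -0.4, -1.8]
width: 0.281
```

```bash
python3 - <<'E'
from h import *
s=robot.read_state(); print(s['clock'],s['eef_pos'],rot(s['orientation']).as_matrix().round(3).tolist(),s['force'])
t=shot('top','top2.png');c=shot('scene','scene2.png')
p=s['eef_pos']
o=np.zeros((600,800,3),np.uint8)
for k,(x,y,w,h,f) in enumerate(((325,140,80,80,7),(150,170,40,80,6))):
    im=(c,t)[k]['image']; z=cv2.resize(im[y:y+h,x:x+w],None,fx=f,fy=f,interpolation=cv2.INTER_CUBIC)
    o[:z.shape[0],k*560:k*560+z.shape[1]]=z
cv2.imwrite('pics/z5.png',np.clip(o*1.3,0,255).astype(np.uint8))
# predicted overlays (numbers): foot +x end bottom corners in scene, flange inner +x line
E
```

```text
6.1 [0.50169205 0.29331717 0.13161067] [[0.984, 0.181, 0.003], [0.181, -0.984, 0.001], [0.003, -0.001, -1.0]] [-0.20328258 -0.39091312 -1.79956207]
```

View pics/z5.png

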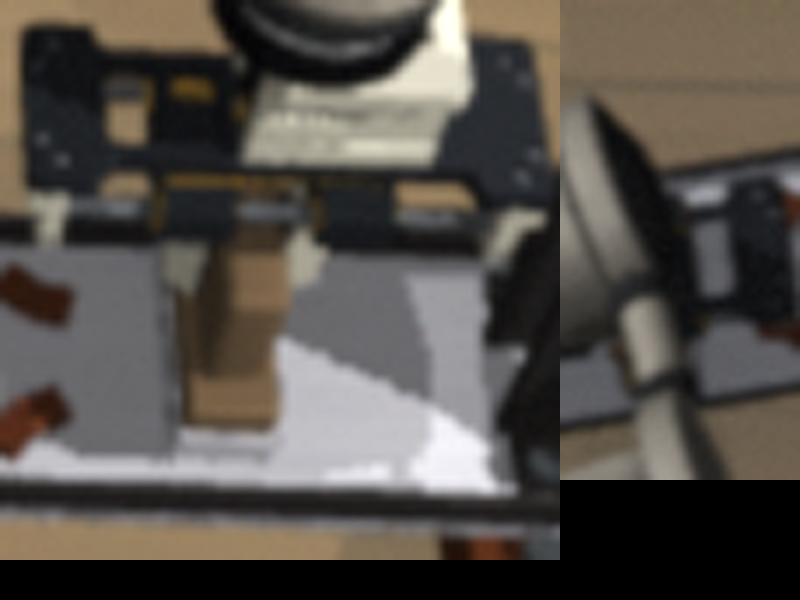

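```bash
python3 - <<'E'
from h import *
s=load('scene2'); m=np.array([.5418,.0654]);a=np.radians(10.5);ex=np.array([np.cos(a),np.sin(a)]);ey=np.array([-ex[1],ex[0]])
S=lambda x,y:(325+x/7-.5,140+y/7-.5)
for n,c,z in(('footend',S(227,459),.0786),('foottop end',S(227,430),.1126),('flange+x inner',S(227,486),.066),('far flange -x base',S(400,262),.05),('far flange top inner',S(400,240),.066)):
    q=onz(s,*c,z)[:2]-m; print(n,q@ex,q@ey-.14)
q=np.array([.5017,.2933])-m; print('tcp',q@ex,q@ey-.14)
g=cv2.cvtColor(s['image'],cv2.COLOR_BGR2GRAY)
u=int(S(227,0)[0]); print(u,[(v,int(g[v,u])) for v in range(195,216)])
u=384; print(u,[(v,int(g[v,u])) for v in range(168,182)],[(v,int(g[v,u])) for v in range(203,216)])
E
```

```text
footend 0.06069340399728743 0.09251510187185083
foottop end 0.06788030225189144 0.08568413756170726
flange+x inner 0.06576757330270178 0.09444919979442998
far flange -x base -0.05711019927310951 0.18022742407437065
far flange top inner -0.05734249657502274 0.17654324132311544
tcp 0.0021029544663459087 0.09139143800606034
356 [(195, 76), (196, 77), (197, 77), (198, 81), (199, 70), (200, 59), (201, 80), (202, 113), (203, 118), (204, 111), (205, 124), (206, 142), (207, 148), (208, 132), (209, 85), (210, 37), (211, 25), (212, 28), (213, 62), (214, 91), (215, 102)]
384 [(168, 100), (169, 82), (170, 76), (171, 71), (172, 47), (173, 27), (174, 18), (175, 19), (176, 43), (177, 70), (178, 83), (179, 103), (180, 116), (181, 119)] [(203, 154), (204, 156), (205, 170), (206, 183), (207, 183), (208, 164), (209, 123), (210, 69), (211, 34), (212, 25), (213, 28), (214, 62), (215, 87)]
```

Two-view check: the foot end is 5 mm from the +x flange, where 4 mm would be ideal, so it's centred. I'll lower it.

>>> {"method": "arm_command", "body": {
  "plan": [
    [[0,0.004,0.006,0,0,0,1],[0,0.004,0.014,0,0,0,1],[0,0.004,0.02,0,0,0,1],[0,0.004,0.023,0,0,0,1],[0,0.004,0.025,0,0,0,1],[0,0.004,0.0265,0,0,0,1],[0,0.004,0.0265,0,0,0,1],[0,0.004,0.0265,0,0,0,1]]
  ]
}}

```text
clock: 7.0
eef_pos: [0.5013, 0.2894, 0.1034]
orientation: [-0.0, 0.996, 0.091, 0.0]
force: [0.2, 0.2, -2.9]
width: 0.281
```

>>> {"method": "arm_command", "body": {
  "plan": [
    [[0,0,0.0007,0,0,0,1],[0,0,0.0014,0,0,0,1],[0,0,0.0014,0,0,0,1],[0,0,0.0014,0,0,0,1]]
  ]
}}

```text
clock: 7.4
eef_pos: [0.5014, 0.2893, 0.1025]
orientation: [-0.0, 0.996, 0.091, 0.0]
force: [-2.0, -0.4, 4.3]
width: 0.282
```

>>> {"method": "arm_command", "body": {
  "plan": [
    [[0,0.008,0,0,0,0,1],[0,0.016,0,0,0,0,1],[0,0.024,0,0,0,0,1],[0,0.032,0,0,0,0,1],[0,0.04,0,0,0,0,1],[0,0.048,0,0,0,0,1],[0,0.056,0,0,0,0,1],[0,0.064,0,0,0,0,1],[0,0.072,0,0,0,0,1],[0,0.08,0,0,0,0,1],[0,0.088,0,0,0,0,1],[0,0.096,0,0,0,0,1]]
  ]
}}

```text
clock: 8.6
eef_pos: [0.5193, 0.1948, 0.1025]
orientation: [-0.001, 0.996, 0.091, 0.001]
force: [-0.3, 3.7, 4.2]
width: 0.281
```

>>> {"method": "arm_command", "body": {
  "plan": [
    [[0,0.008,0,0,0,0,1],[0,0.016,0,0,0,0,1],[0,0.024,0,0,0,0,1],[0,0.032,0,0,0,0,1],[0,0.04,0,0,0,0,1],[0,0.048,0,0,0,0,1],[0,0.056,0,0,0,0,1],[0,0.064,0,0,0,0,1],[0,0.072,0,0,0,0,1],[0,0.08,0,0,0,0,1],[0,0.088,0,0,0,0,1],[0,0.096,0,0,0,0,1]]
  ]
}}

```text
clock: 9.8
eef_pos: [0.5365, 0.1003, 0.1025]
orientation: [-0.001, 0.996, 0.091, 0.001]
force: [-2.8, 8.5, 10.7]
width: 0.279
```

```bash
python3 - <<'E'
from h import *
s=robot.read_state(); print(s['clock'],s['eef_pos'],s['force'])
c=shot('scene','scene3.png')
cv2.imwrite('pics/z6.png',np.clip(cv2.resize(c['image'][120:250,215:415],None,fx=4,fy=4,interpolation=cv2.INTER_CUBIC)*1.3,0,255).astype(np.uint8))
E
```

```text
9.8 [0.53648142 0.1003242  0.10245929] [-2.80141208  8.47551972 10.69065065]
```

View pics/z6.png

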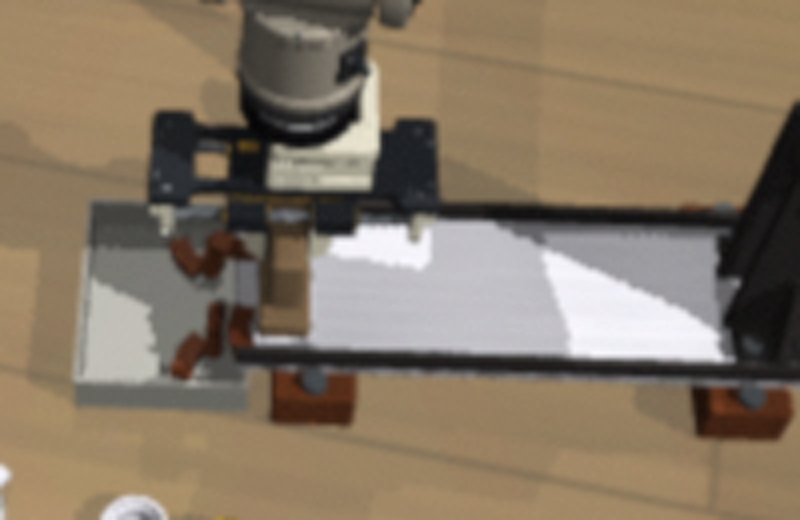

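The bed behind the scraper is bare. The chips are going over the mouth, with one still at the edge near (240,325). I'll continue slowly past the mouth.

>>> {"method": "arm_command", "body": {
  "plan": [
    [[0,0.006,0,0,0,0,1],[0,0.012,0,0,0,0,1],[0,0.018,0,0,0,0,1],[0,0.024,0,0,0,0,1],[0,0.03,0,0,0,0,1],[0,0.036,0,0,0,0,1],[0,0.042,0,0,0,0,1],[0,0.048,0,0,0,0,1],[0,0.054,0,0,0,0,1],[0,0.06,0,0,0,0,1],[0,0.06,0,0,0,0,1],[0,0.06,0,0,0,0,1]]
  ]
}}

```text
clock: 11.05
eef_pos: [0.5465, 0.041, 0.1012]
orientation: [0.0, 0.996, 0.091, -0.001]
force: [-0.8, -0.3, -2.7]
width: 0.285
```

```bash
python3 - <<'E'
from h import *
s=robot.read_state(); print(s['clock'],s['eef_pos'],s['force'],rot(s['orientation']).as_matrix().round(3).tolist())
c=shot('scene','scene4.png')
cv2.imwrite('pics/z7.png',np.clip(cv2.resize(c['image'][140:230,215:315],None,fx=6,fy=6,interpolation=cv2.INTER_CUBIC)*1.3,0,255).astype(np.uint8))
E
```

```text
11.05 [0.54648571 0.04097664 0.10117335] [-0.76547611 -0.29895928 -2.7119142 ] [[0.984, 0.181, -0.001], [0.181, -0.984, -0.0], [-0.001, 0.0, -1.0]]
```

View pics/z7.png

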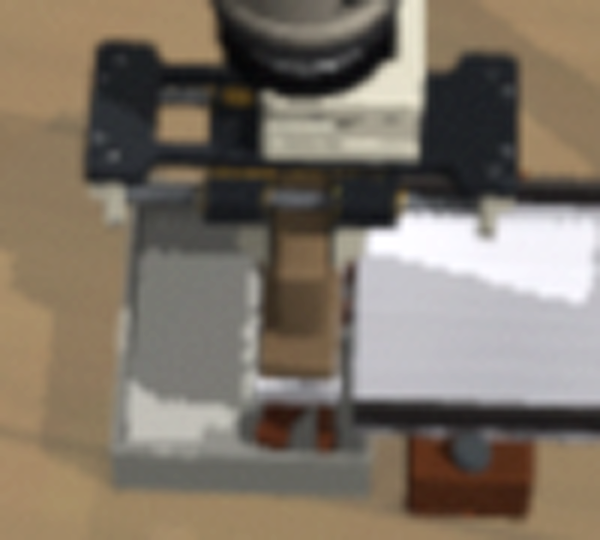

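The bed is empty. I'll lift and carry the scraper back.

>>> {"method": "arm_command", "body": {
  "plan": [
    [[0,0,-0.02,0,0,0,1],[0,0,-0.06,0,0,0,1],[0,0,-0.1,0,0,0,1],[0,0,-0.1,0,0,0,1],[-0.005,0.03,-0.1,0,0,0.01,1],[-0.015,0.07,-0.1,0,0,0.02,1],[-0.026,0.11,-0.1,0,0,0.04,1],[-0.037,0.15,-0.1,0,0,0.05,1],[-0.048,0.19,-0.1,0,0,0.06,1],[-0.058,0.23,-0.1,0,0,0.08,1],[-0.068,0.26,-0.1,0,0,0.09,1],[-0.073,0.28,-0.1,0,0,0.1,1]]
  ]
}}

```text
clock: 12.3
eef_pos: [0.5248, -0.2492, 0.2003]
orientation: [-0.0, 0.999, 0.051, -0.001]
force: [0.0, 0.3, -2.4]
width: 0.281
```

```bash
python3 - <<'E'
from h import *
s=robot.read_state(); M=rot(s['orientation']).as_matrix(); print(s['clock'],s['eef_pos'],s['force'],s['width'],M.round(3).tolist(),M.T@(np.array([.511,-.432,.2])-s['eef_pos']))
t=shot('top','top5.png');cc=shot('scene','scene5.png')
for n,c in(('top',t),('scene',cc)):
    h=cv2.cvtColor(c['image'],cv2.COLOR_BGR2HSV).astype(int); b=c['image'].astype(int)
    m=((b[...,2]>b[...,0]*1.8)&(b[...,2]<150)&(b[...,2]>40)).astype(np.uint8); x0,x1,y0,y1=(225,275,180,240) if n=='top' else (230,280,165,225)
    k,_,st,ce=cv2.connectedComponentsWithStats(m[y0:y1,x0:x1]); print(n,[(int(q[4]),(w+[x0,y0]).round(1).tolist()) for q,w in zip(st[1:],ce[1:]) if q[4]>3])
o=np.zeros((600,800,3),np.uint8)
o[:480,:400]=cv2.resize(t['image'][180:240,225:275],None,fx=8,fy=8,interpolation=cv2.INTER_CUBIC)
o[:480,400:]=cv2.resize(cc['image'][165:225,230:280],None,fx=8,fy=8,interpolation=cv2.INTER_CUBIC)
cv2.imwrite('pics/z8.png',np.clip(o[:480]*1.4,0,255).astype(np.uint8))
E
```

```text
12.3 [ 0.52475542 -0.24924172  0.20025322] [ 0.01107898  0.28659998 -2.40944447] 0.28114794027088896 [[0.995, 0.102, -0.002], [0.102, -0.995, 0.001], [-0.002, -0.001, -1.0]] [-0.03225168  0.18041524  0.00018513]
top [(5, [242.8, 192.0]), (4, [238.2, 212.8]), (23, [247.7, 220.0]), (8, [227.9, 233.5])]
scene [(92, [264.7, 186.4]), (4, [267.2, 194.2]), (20, [268.6, 209.8]), (20, [259.9, 211.6])]
```

View pics/z8.png

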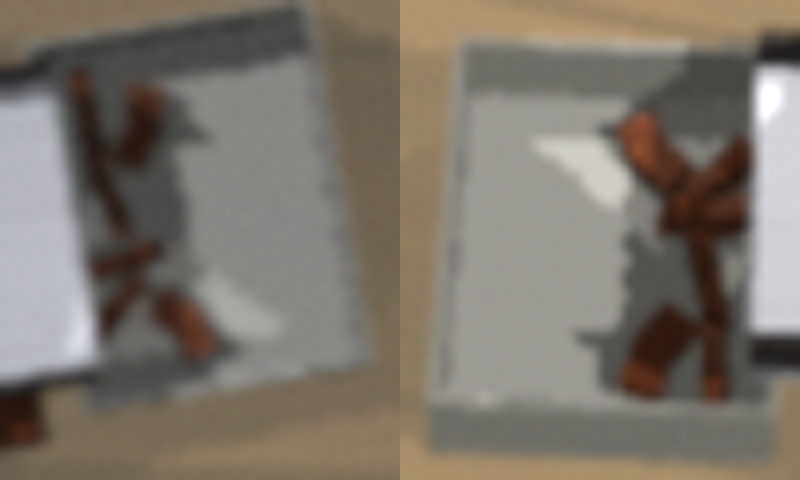

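All six chips are in the pan: five separate blobs plus one pair lying end to end, none of them over the rim or on the bed. I'll put the scraper back.

>>> {"method": "arm_command", "body": {
  "plan": [
    [[-0.006,0.035,0,0,0,0.01,1],[-0.013,0.075,0,0,0,0.02,1],[-0.02,0.115,0,0,0,0.035,1],[-0.027,0.15,0,0,0,0.051,1],[-0.032,0.18,0,0,0,0.051,1],[-0.032,0.18,0.03,0,0,0.051,1],[-0.032,0.18,0.07,0,0,0.051,1],[-0.032,0.18,0.11,0,0,0.051,1],[-0.032,0.18,0.13,0,0,0.051,1],[-0.032,0.18,0.14,0,0,0.051,1],[-0.032,0.18,0.145,0,0,0.051,1],[-0.032,0.18,0.145,0,0,0.051,1]]
  ]
}}

```text
clock: 13.6
eef_pos: [0.5132, -0.4292, 0.057]
orientation: [0.0, 0.999, 0.032, 0.0]
force: [-0.1, 0.1, -2.4]
width: 0.276
```

>>> {"method": "arm_command", "body": {
  "plan": [
    [[0,0,0.001,0,0,0,1],[0,0,0.002,0,0,0,1],[0,0,0.003,0,0,0,1],[0,0,0.003,0,0,0,1]]
  ]
}}

```text
clock: 14.0
eef_pos: [0.5128, -0.4296, 0.0542]
orientation: [0.0, 0.999, 0.032, 0.0]
force: [-0.2, -0.2, -2.5]
width: 0.281
```

>>> {"method": "arm_command", "body": {
  "plan": [
    [[0,0,0.001,0,0,0,1],[0,0,0.002,0,0,0,1],[0,0,0.002,0,0,0,1],[0,0,0.002,0,0,0,1]]
  ]
}}

```text
clock: 14.4
eef_pos: [0.5128, -0.4297, 0.0525]
orientation: [0.0, 0.999, 0.032, 0.0]
force: [-3.1, 1.4, 4.7]
width: 0.281
```

Touching the bench. Now I'll release and raise.

>>> {"method": "arm_command", "body": {
  "plan": [
    [[0,0,-0.0005,0,0,0,-1],[0,0,-0.0005,0,0,0,-1],[0,0,-0.0005,0,0,0,-1],[0,0,-0.0005,0,0,0,-1],[0,0,-0.0005,0,0,0,-1],[0,0,-0.0005,0,0,0,-1],[0,0,-0.02,0,0,0,-1],[0,0,-0.06,0,0,0,-1],[0,0,-0.1,0,0,0,-1],[0,0,-0.15,0,0,0,-1],[0,0,-0.18,0,0,0,-1],[0,0,-0.18,0,0,0,-1]]
  ]
}}

```text
clock: 15.6
eef_pos: [0.5143, -0.431, 0.2381]
orientation: [0.004, 0.999, 0.032, 0.004]
force: [-0.2, 0.2, -0.1]
width: 1.0
```

>>> {"method": "arm_command", "body": {
  "plan": [
    [[-0.05,0,0,0,0,0,-1],[-0.1,0,0,0,0,0,-1],[-0.15,0,0,0,0,0,-1],[-0.15,0,0,0,0,0,-1],[-0.15,0,0,0,0,0,-1],[-0.15,0,0,0,0,0,-1]]
  ]
}}

```text
clock: 16.2
eef_pos: [0.3638, -0.439, 0.2315]
orientation: [-0.0, 0.999, 0.032, 0.0]
force: [0.1, 0.4, 0.5]
width: 1.0
```

```bash
python3 - <<'E'
from h import *
s=robot.read_state(); print(s['clock'],s['eef_pos'],s['force'],s['width'])
t=shot('top','top6.png');c=shot('scene','scene6.png')
a=cv2.resize(c['image'][110:290,80:380],None,fx=2.6,fy=2.6,interpolation=cv2.INTER_CUBIC)
cv2.imwrite('pics/z9.png',np.clip(a*1.3,0,255).astype(np.uint8))
a=load('scene0')['image'];d=cv2.absdiff(a,c['image']).max(2)[120:180,100:150]; print('scene diff at scraper',d.mean(), (d>40).sum())
E
```

```text
16.2 [ 0.36383576 -0.43900007  0.23147152] [0.10078555 0.35994337 0.45697436] 1.000380619933965
scene diff at scraper 6.039333333333333 2
```

View pics/z9.png

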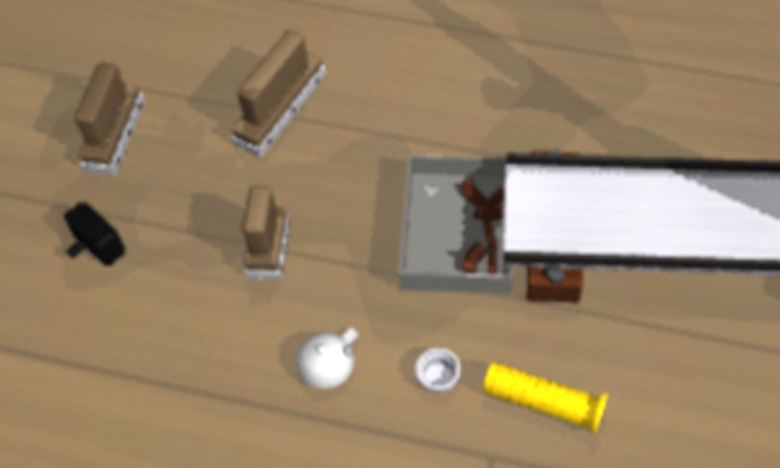

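```bash
python3 -c "
from workcell import robot
robot.close_job()"
```

```text
the job is handed in; nothing more can be done
```

The job is handed in at about 16 s on the robot's clock. The interface gives no verdict, so this rests on my own checks.

**What I did:**
- I picked up the middle scraper, which measured about 117 mm wide.
- I set it on the bed about 88 mm behind the bed point.
- I swept it in light contact to about 25 mm past the mouth. That put all six chips in the pan.
- I stood it back at its starting place, let go and moved the arm clear.

**Last checks:**
- **Bed and chips:** the final picture shows the bed bare and the chips inside the pan. They overlap, so the count of six comes from taking one long blob as two chips end to end. I judged chip heights by eye and did not measure them.
- **Scraper:** it stands upright where it was. Only 2 pixels differ clearly from the first picture in that area, and I released it within about 3 mm of where I gripped it.
- **Other things:** the other scrapers and the four bystanders look unmoved. The lever is outside the last crop I viewed, so I did not check it after the sweep.

**Disagreements:** the bed width came out at 117–120 mm in the top view, against the stated 124 mm. The two cameras differed by a few millimetres on the bed's centre line, so I checked the gap at the flange (about 5 mm) before lowering the scraper.

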